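# Set the sorting chute to the hex-nut bin

## Robot

A 7-joint arm with a two-finger parallel gripper is mounted at the origin on the work surface. World frame = base frame: x ahead of the robot, y to its left, z up, the work surface at z = 0. Lengths are in m, angles in rad, forces in N, time in s.
With the tool pointing down it reaches from about 0.425 to 0.875 m from the base axis. Payload 4.7 kg.
Tool frame: the origin (TCP) lies midway between the tips of the shut fingers; the grasp point (between the pads) lies behind it (manip.grip_depth is the x of the grasp point in the tool frame, in m); x points along the fingers, z is the direction in which the jaws open and shut, and the axes are right-handed (so a half turn about x gives the same grasp; the last joint's range is limited). The gripper opens to 87 mm and grips with 3 to 60 N. Pads are 19 mm wide; open, the fingers measure 117 mm over their backs; the gripper's body (75 mm by 190 mm) begins 51 mm behind the grasp point.
Start: joints at [-1.255, 0.321, -0.07, 1.45, 0.023, 1.371, -0.057], TCP at [0.193, 0.621, 0.223] pointing down, gripper open.
Joint ranges: [-2.86, 2.86], [-0.3, 2.09], [-1.38, 1.24], [0.06, 2.45], [-1.56, 4.7], [0.09, 2.05], [-2.69, 2.69]. Speed limits (rad/s): [2.57, 2.57, 3.14, 3.14, 3.14, 3.14, 3.14].

## Interface

Orientations are given as a 3x3 rotation matrix whose columns are the frame's x, y, z axes.
In Python, from bench import manip, imaging, workorder gives the robot as it stands. The module is installed in compiled form; this text tells all that it offers.
- The arm moves only by the shell command python3 -m creep 'ROWS' [FORCE]. ROWS is JSON, a list of rows, each an object of numbers: "rx", "ry", "rz": the turn, a rotation vector about the tool's x, y, z in degrees; "x", "y", "z": the shift along the tool's x, y, z in m; "grip": the closure, from 0 (fully open) to 1 (shut). A call has 1 to 5 rows; each row is the pose to reach, as a shift and turn from the pose commanded when the call began, along the tool's axes at that moment; what a row does not reach only later rows make up. A row lasts 1/8 s, in which the tool goes at most 62.5 mm and 10.7 degrees, less where a joint would pass 70% of its speed; a pose out of reach is approached as far as the arm can. A call with a gripper value outside its range is refused whole. The fingers move at their own pace and stop on an object; FORCE is the grip in N (left out, the last holds). Time passes only in rows, so rows that repeat a pose let the fingers close. It gives the time, the measured TCP pose, the force and the opening at its end, in the units of the state.
- manip.get_state(): the state, without advancing time (a new reading comes with each control period).
- imaging.get_image(name): name is "scene" or "side" or "wrist"; returns a dict with "pixels" (400x640x3 uint8, red, green, blue), "fov_y" (degrees; the focal length in pixels is half the picture's height over the tangent of half this angle, whatever the lens; pixels are square), "cx", "cy" (the principal point, pixels), "position" and "attitude" of the camera in the world. Camera axes: x right, y down, z forward; pixel columns grow to the right and rows downward; lengths in m; the calibration is good to about 2 mm. A picture is of the moment at which its call begins. There is no depth.
- workorder.hand_in(): hands the job in, once; it reports no verdict.
The state is a dict: "t": time; "qpos": joint angles; "qvel": joint speeds; "tau": joint torques, N m; "tool_pos": TCP position; "tcp_rot": TCP orientation; "wrist_force": force on the tool from outside, world axes, zero at the start; "moment": the same for the moment, N m; "finger_gap": finger opening in m.
Only numpy, scipy, OpenCV 4.12 (cv2) and the standard library are available. Lean on these libraries where they do the work, as an engineer would, in place of code of your own. Each camera call takes 0.05 s, during which the arm holds its last target.

## Task

Set up the sorting chute for hex nuts: with the fingertips, push the chute carriage along its rail until it clicks into the notch in front of the bin of hex nuts, and leave it resting there. Only push it, never pinch it between the fingers, and leave the loose things around it where they stand.

Things in the scene. Friction and masses are not known exactly. Their poses are not given: they have to be found in the camera images.
- fixture: Fixed plywood plate on the bench, yawed up to 0.25 rad, 12 mm thick, spanning own x -180 to +140, y -250 to +250 mm. Origin on the bench surface; y runs along the rail, x away from the robot. Aluminium rail at x -70 mm (top 40 mm up); beside it at x -105 mm a steel bar (top 45 mm) with V notches 20 mm wide, 10 mm deep at y -110, 0, +110 mm. End blocks 62 mm high at y +-206 mm.
- chute (a joint): Carriage position along the rail, m, 0 to 0.30, growing to fixture +y; its middle is at fixture y = value - 0.150, so notches lie at 0.04, 0.15, 0.26. Starts between two notches. Slides on the flat with about 2 N and stays where left. Within 4 mm of a notch's middle the spring catch pulls it in and centres it (push force dips to nothing); to push it on out takes about 14 N.
- push_plate (a point): Middle of the top edge of the carriage's upright black push plate, 152 mm above the bench, at fixture x -150 mm. Plate: 12 mm thick along the rail, 50 mm wide across it (fixture x -175 to -125), reaching down to 68 mm above the bench, where it joins the grey carriage block (70 mm along the rail). Push on either broad face to drive the carriage.
- spout (a point): Lower far end of the carriage's sloping open steel trough, on the carriage's middle plane, 72 mm above the bench. The trough is 66 mm wide along the rail and runs from fixture x -110 mm (walls there up to 170 mm above the bench) to +28 mm, over the front lip of the bin it faces.
- catch (a joint): Spring catch pin pointing down under the carriage block, riding on the notched bar: 0 m on the flat, about 0.0065 m when it has dropped into a notch.
- chute_left: Left (+y) half of the carriage's push plate, 6 mm thick, and the trough's left wall; part of the carriage; origin at bench height on the carriage's middle plane, at fixture x 0. Fingers bearing on this and the right half at once count as pinching.
- chute_right: Right (-y) half of the push plate and the trough's right wall, likewise.
- nut_bin: Blue stock bin holding large steel hex nuts (six-sided, 30 mm across flats, 16 mm high, 19 mm hole). 130 mm (fixture x) by 100 mm (along the rail) by 55 mm high, front lip 34 mm. Fixed on the plate. Origin: centre of its underside, opposite the middle of its notch, at fixture x = +65 mm. Axes are the fixture's.
- bolt_bin: Same bin, holding hex-head bolts 63 mm long, 12 mm thick.
- washer_bin: Same bin, holding wide flat round washers 50 mm across, 3 mm thick, 14 mm hole.
- big_bolt: Loose bystander: a big steel bolt standing on its hex head, 42 mm across, 75 mm high, on the plate's left part at fixture y about +205 mm. Origin under its head.
- collar: Loose bystander: steel collar 48 mm across, 22 mm high, on the plate's right part at fixture y about -205 mm.
- carton: Loose bystander: cardboard box 120 x 90 x 75 mm, on the bench to the right.
- tape_roll: Loose bystander: roll of clear tape lying flat, 100 mm across, 48 mm high, on the bench to the left.
- jar: Loose bystander: jar with white cap, 64 mm across, 100 mm high, to the left.
- driver: Loose bystander: screwdriver lying on the bench to the left.
- small_bin: Loose bystander: empty blue bin 120 x 90 x 50 mm, to the right.

How it is judged:
On the way:
1. the chute carriage clicks into the notch in front of the bin of hex nuts (y of spout in the frame of nut_bin between -0.004 and 0.004 m and value of joint catch above 0.0045 m), for 0.2 s.
At the end, for the whole second after the job is handed in: The carriage's middle is within 4 mm of the middle of the hex-nut bin along the rail, its catch has dropped at least 4.5 mm into the notch, the carriage is at rest, and the loose bystanders are within 30 mm of where they started (all of step 1 and velocity of joint chute between -0.005 and 0.005 m/s and not (distance of big_bolt from where it was at the start of the episode above 0.03 m) and not (distance of collar from where it was at the start of the episode above 0.03 m) and not (distance of carton from where it was at the start of the episode above 0.03 m) and not (distance of tape_roll from where it was at the start of the episode above 0.03 m) and not (distance of jar from where it was at the start of the episode above 0.03 m) and not (distance of driver from where it was at the start of the episode above 0.03 m) and not (distance of small_bin from where it was at the start of the episode above 0.03 m)); the robot touches nothing.
It fails at once if the carriage is pinched: the fingers bear on its left and right sides at once (contact force between the fingers and chute_left above 1 N and contact force between the fingers and chute_right above 1 N).
It fails at once if a loose bystander is lifted, carried or knocked more than 30 mm (distance of any of big_bolt, collar, carton, tape_roll, jar, driver, small_bin from where it was at the start of the episode above 0.03 m).
It also fails if it takes over 42 s, if anything falls off the work surface, if the arm or the gripper's body presses on something with over 40 N, if the wrist force passes 120 N, or if a joint passes its speed limit or range.

## Working session

There is one attempt and no reset: what is moved stays moved. The work goes in short steps, Python scripts to look and compute and a shell command to move; the robot and the scene stay as the last step left them, time stands still between calls to the robot, and variables do not carry over. Pictures are saved under pics/ and viewed, and the job is handed in when it is done.

```bash
mkdir -p pics
python3 - <<'E'
from bench import manip, imaging
import cv2,pickle
s=manip.get_state(); print(s, manip.grip_depth)
d={}
for n in ("scene","side","wrist"):
    im=imaging.get_image(n); d[n]=im
    cv2.imwrite(f"pics/{n}0.png",im["pixels"][:,:,::-1]); print(n,{k:v for k,v in im.items() if k!="pixels"})
pickle.dump(d,open("d0.pkl","wb"))
E
```

```text
{'t': 0.0, 'qpos': array([-1.2548862 ,  0.32181403, -0.07008929,  1.45166214,  0.02261143,
        1.37078195, -0.05688603]), 'qvel': array([ 0.00089527, -0.00131587,  0.00023679,  0.00016595,  0.00014916,
        0.00053678, -0.00043556]), 'tau': array([-3.40053239e-04, -4.91299367e+01, -4.03871499e-01, -3.12526166e+01,
       -6.38242043e-02,  4.37918189e-02,  1.61718890e-04]), 'tool_pos': array([0.19309912, 0.62008655, 0.22147382]), 'tcp_rot': array([[-4.55359245e-04, -9.54815137e-01,  2.97200012e-01],
       [-1.82233120e-03,  2.97200342e-01,  9.54813404e-01],
       [-9.99998236e-01, -1.06813745e-04, -1.87532234e-03]]), 'wrist_force': array([-0.00242156, -0.1236068 ,  0.38806976]), 'moment': array([ 0.02958177,  0.00284227, -0.05106769]), 'finger_gap': 0.08705547076055987} -0.0187
scene {'fov_y': 52.14245901307289, 'cx': 319.60928969824255, 'cy': 196.61847323469038, 'position': array([1.339097  , 0.26604681, 0.92022748]), 'attitude': array([[-0.35293751,  0.65723344, -0.66594242],
       [ 0.93546527,  0.26189173, -0.23731298],
       [ 0.01843478, -0.70672266, -0.70725048]])}
side {'fov_y': 44.05328475694733, 'cx': 319.61560926272614, 'cy': 196.92838347945147, 'position': array([0.32739867, 1.12216787, 1.32604035]), 'attitude': array([[-0.9754103 , -0.16356143,  0.14772407],
       [-0.22032631,  0.70669419, -0.67233893],
       [ 0.00557297, -0.68835382, -0.72535368]])}
wrist {'fov_y': 70.42489422333577, 'cx': 324.75203492940955, 'cy': 197.52403215894378, 'position': array([0.11880515, 0.64309763, 0.38323039]), 'attitude': array([[ 0.29712421,  0.91549276,  0.27127514],
       [ 0.95483729, -0.28436915, -0.086139  ],
       [-0.00171735,  0.28461761, -0.95863959]])}
```

View pics/scene0.png

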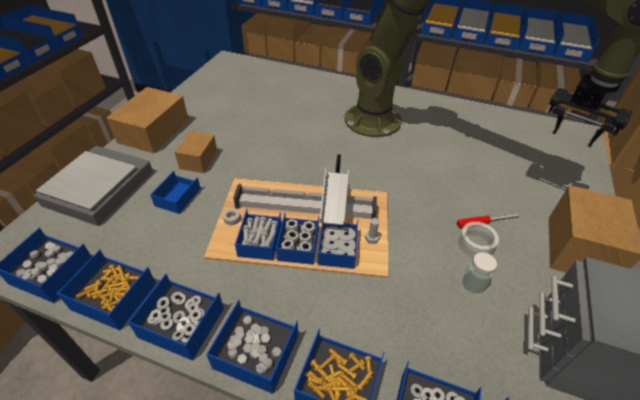

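View pics/side0.png

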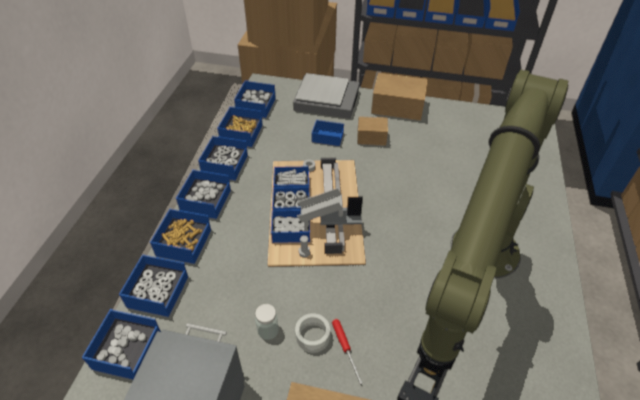

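View pics/wrist0.png

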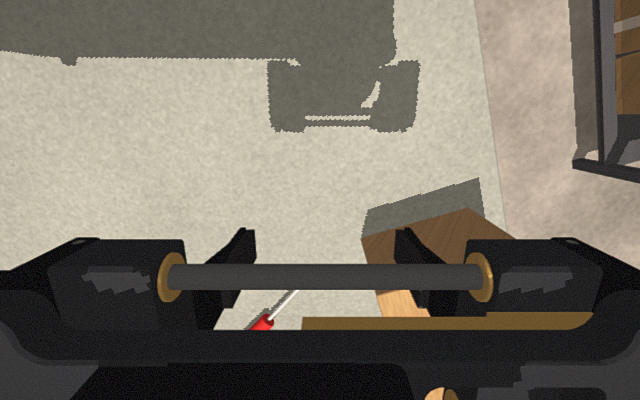

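Run:
```python
import cv2
a=cv2.imread("pics/scene0.png")[145:280,195:400]; cv2.imwrite("pics/sc_crop.png",cv2.resize(a,(800,527),interpolation=cv2.INTER_CUBIC))
a=cv2.imread("pics/side0.png")[150:275,255:385]; cv2.imwrite("pics/si_crop.png",cv2.resize(a,(624,600),interpolation=cv2.INTER_CUBIC))
```

```text
(no output)
```

View pics/sc_crop.png

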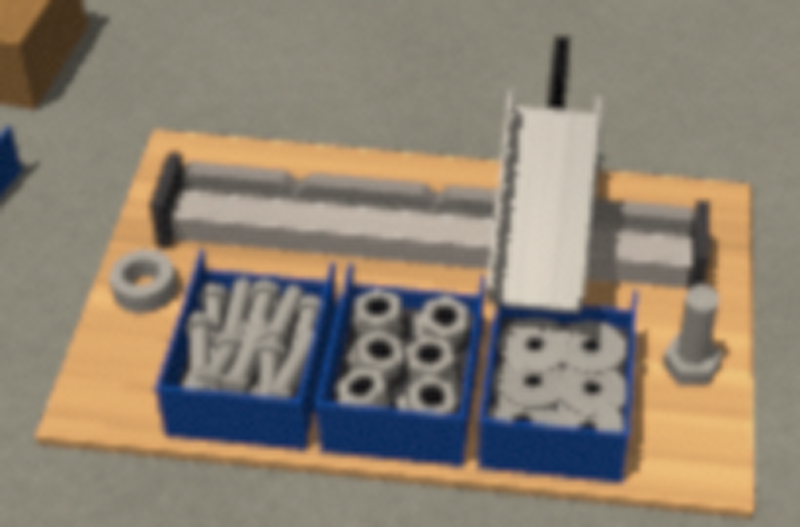

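View pics/si_crop.png

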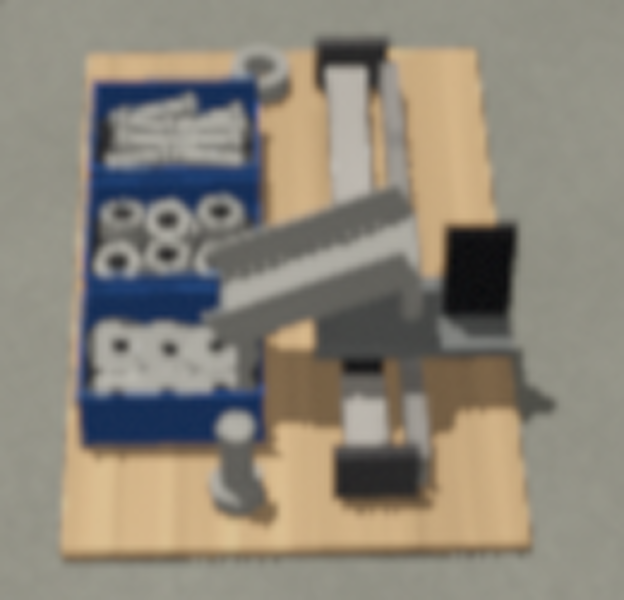

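The middle bin holds the hex nuts (scene crop, about 405,350), with washers on the left (+y) and bolts on the right. The carriage stands in front of the washer bin, slightly toward the nuts, so I need to push it toward −y on the plate's left face. Next I fit the fixture pose and the carriage position.

```bash
cat > h.py <<'E'
import numpy as np,pickle
from scipy.optimize import least_squares
def proj(im,P):
    f=200/np.tan(np.radians(im["fov_y"])/2); p=(np.asarray(P)-im["position"])@im["attitude"]
    return np.array([im["cx"]+f*p[...,0]/p[...,2], im["cy"]+f*p[...,1]/p[...,2]]).T
def W(v,P):
    c,s=np.cos(v[2]),np.sin(v[2]); P=np.asarray(P,float)
    return np.stack([v[0]+c*P[:,0]-s*P[:,1], v[1]+s*P[:,0]+c*P[:,1],P[:,2]],1)
E
python3 - <<'E'
from h import *
d=pickle.load(open("d0.pkl","rb"))
z=.012
C=[(-.18,-.25,z),(-.18,.25,z),(.14,.25,z),(.14,-.25,z)]
sc=np.array([(155,132),(750,183),(754,507),(38,438)])/3.902+[195,145]
si=np.array([(475,50),(530,543),(62,550),(85,52)])/4.8+[255,150]
def plate(q): m=q-.15; return [(-.15,m,.152)]
def plate2(q): m=q-.15+.006; return [(-.125,m,.152),(-.175,m,.152)]
psc=np.array([(562,38)])/3.902+[195,145]
psi=np.array([(448,228),(515,226)])/4.8+[255,150]
def r(v):
    return np.concatenate([(proj(d["scene"],W(v,C))-sc).ravel(),(proj(d["side"],W(v,C))-si).ravel(),
     (proj(d["scene"],W(v,plate(v[3])))-psc).ravel(),(proj(d["side"],W(v,plate2(v[3])))-psi).ravel()])
o=least_squares(r,[.65,0,0,.22],loss="soft_l1"); v=o.x; print(v,np.degrees(v[2])); print(r(v).round(1).reshape(-1,2))
np.save("v.npy",v)
print("plate",W(v,plate(v[3])),"target",W(v,plate(.15)))
E
```

```text
[ 0.61934705 -0.04033659  0.25355079  0.23573765] 14.527390240725532
[[-0.3 -0.5]
 [ 0.8 -0.2]
 [ 1.1  0.8]
 [-0.2 -0.1]
 [ 0.1 -1.3]
 [ 0.8 -0.8]
 [-0.1 -0. ]
 [ 0.2 -0.3]
 [-0.8  4.9]
 [-0.4  0.4]
 [ 0.9  0.5]]
plate [[0.4526362  0.00503342 0.152     ]] target [[ 0.47414287 -0.07796301  0.152     ]]
```

The fit holds to about 1 px: yaw is 14.5° and the carriage is at about 0.236. The scene residual on the plate top comes from marking its near-robot corner. I'll travel high with the fingers shut and the jaw axis turned along the rail.

```bash
python3 -m creep '[{"y":-0.036,"z":-0.041,"rx":-8,"grip":1},{"y":-0.072,"z":-0.082,"rx":-16,"grip":1},{"y":-0.108,"z":-0.123,"rx":-24,"grip":1},{"y":-0.144,"z":-0.164,"rx":-31.8,"grip":1},{"y":-0.18,"z":-0.205,"rx":-31.8,"grip":1}]' 20
cat > s.py <<'E'
import sys
from h import *
from bench import manip
s=manip.get_state();v=np.load("v.npy");R=s["tcp_rot"]
p=s["tool_pos"];c,sn=np.cos(v[2]),np.sin(v[2]);F=np.array([[c,-sn,0],[sn,c,0],[0,0,1]])
print("t",s["t"],"pos",p.round(4),"fix",(F.T@(p-[v[0],v[1],0])).round(4),"Ffix",(F.T@s["wrist_force"]).round(1),"gap",s["finger_gap"])
print((F.T@R).round(3))
if len(sys.argv)>1:
    t=np.array(eval(sys.argv[1])); print("tool shift",(R.T@(F@t+[v[0],v[1],0]-p)).round(4))
E
python3 s.py "(-.148,.15,.22)"
```

```text
t 0.15 pos [0.1931 0.6202 0.2217] fix [-0.2469  0.7463  0.2217] Ffix [0.8 0.2 0. ] gap 0.08709271008058274
[[-0.001 -0.85   0.527]
 [-0.001  0.527  0.85 ]
 [-1.    -0.    -0.001]]
tool shift [ 0.0024 -0.3984 -0.4546]validation failed for argument at $[0]...
```

```bash
python3 -m creep '[{"x":0,"y":-0.036,"z":-0.041,"rx":-8,"ry":0,"rz":0,"grip":1},{"x":0,"y":-0.072,"z":-0.082,"rx":-16,"ry":0,"rz":0,"grip":1},{"x":0,"y":-0.108,"z":-0.123,"rx":-24,"ry":0,"rz":0,"grip":1},{"x":0,"y":-0.144,"z":-0.164,"rx":-31.8,"ry":0,"rz":0,"grip":1},{"x":0,"y":-0.18,"z":-0.205,"rx":-31.8,"ry":0,"rz":0,"grip":1}]' 20; echo rc $?
python3 s.py "(-.148,.15,.22)"
```

```text
t: 0.78
tool_pos: [0.3047, 0.3695, 0.2224]
tcp_rot: [[0.0, -0.968, -0.251], [0.0, -0.251, 0.968], [-1.0, -0.0, 0.0]]
wrist_force: [1.3, 0.4, 1.0]
finger_gap: 0.045
rc 0
t 0.775 pos [0.3047 0.3695 0.2224] fix [-0.2018  0.4756  0.2224] Ffix [1.3 0.  1. ] gap 0.04495303933685799
[[ 0.    -1.    -0.001]
 [ 0.    -0.001  1.   ]
 [-1.    -0.     0.   ]]
tool shift [ 0.0024 -0.0536 -0.3257]
```

All seven keys are required. The tool axes now line up with the fixture.

```bash
python3 -m creep '[{"x":0,"y":-0.01,"z":-0.055,"rx":0,"ry":0,"rz":0,"grip":1},{"x":0,"y":-0.02,"z":-0.11,"rx":0,"ry":0,"rz":0,"grip":1},{"x":0,"y":-0.03,"z":-0.165,"rx":0,"ry":0,"rz":0,"grip":1},{"x":0,"y":-0.045,"z":-0.22,"rx":0,"ry":0,"rz":0,"grip":1},{"x":0,"y":-0.054,"z":-0.275,"rx":0,"ry":0,"rz":0,"grip":1}]' 20
python3 -m creep '[{"x":0,"y":0,"z":0,"rx":0,"ry":0,"rz":0,"grip":1},{"x":0,"y":0,"z":0,"rx":0,"ry":0,"rz":0,"grip":1}]' 20 >/dev/null
python3 s.py "(-.148,.15,.115)"
python3 - <<'E'
from bench import imaging
import cv2
for n in ("scene","side"):
    im=imaging.get_image(n); cv2.imwrite(f"pics/{n}1.png",cv2.resize(im["pixels"][100:280,190:450,::-1],(780,540),interpolation=cv2.INTER_CUBIC))
E
```

```text
t: 1.4
tool_pos: [0.426, 0.1169, 0.2226]
tcp_rot: [[0.001, -0.968, -0.25], [0.0, -0.25, 0.968], [-1.0, -0.001, 0.0]]
wrist_force: [1.1, -0.5, 0.7]
finger_gap: 0.0019
t 1.65 pos [0.4249 0.1193 0.2224] fix [-0.1482  0.2033  0.2224] Ffix [-0.   0.   0.4] gap 0.0002750248996490425
[[-0.    -1.     0.   ]
 [ 0.001  0.     1.   ]
 [-1.     0.     0.001]]
tool shift [ 0.1074 -0.0002 -0.0534]
```

View pics/side1.png

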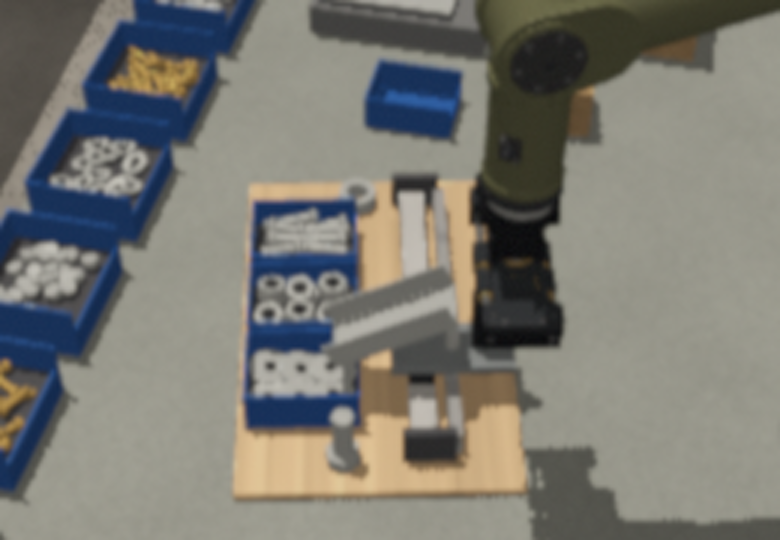

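The gripper is on the +y side, beyond the plate. I'll descend there and then creep up to the plate face.

```bash
python3 -m creep '[{"x":0.05,"y":0,"z":0,"rx":0,"ry":0,"rz":0,"grip":1},{"x":0.107,"y":0,"z":0,"rx":0,"ry":0,"rz":0,"grip":1},{"x":0.107,"y":0,"z":-0.03,"rx":0,"ry":0,"rz":0,"grip":1},{"x":0.107,"y":0,"z":-0.06,"rx":0,"ry":0,"rz":0,"grip":1},{"x":0.107,"y":0,"z":-0.075,"rx":0,"ry":0,"rz":0,"grip":1}]' 20
python3 s.py "(-.148,.107,.115)"
python3 - <<'E'
from bench import imaging
import cv2
for n in ("scene","side"):
    im=imaging.get_image(n); cv2.imwrite(f"pics/{n}2.png",cv2.resize(im["pixels"][100:280,190:450,::-1],(780,540),interpolation=cv2.INTER_CUBIC))
E
```

```text
t: 2.38
tool_pos: [0.4442, 0.046, 0.1155]
tcp_rot: [[-0.0, -0.968, -0.251], [-0.0, -0.251, 0.968], [-1.0, 0.0, -0.0]]
wrist_force: [0.4, 0.3, 0.2]
finger_gap: 0.0004
t 2.375 pos [0.4442 0.046  0.1155] fix [-0.1479  0.1276  0.1155] Ffix [0.5 0.2 0.2] gap 0.00040694968985901153
[[-0. -1. -0.]
 [-0. -0.  1.]
 [-1.  0. -0.]]
tool shift [ 0.0005  0.0001 -0.0206]
```

View pics/scene2.png

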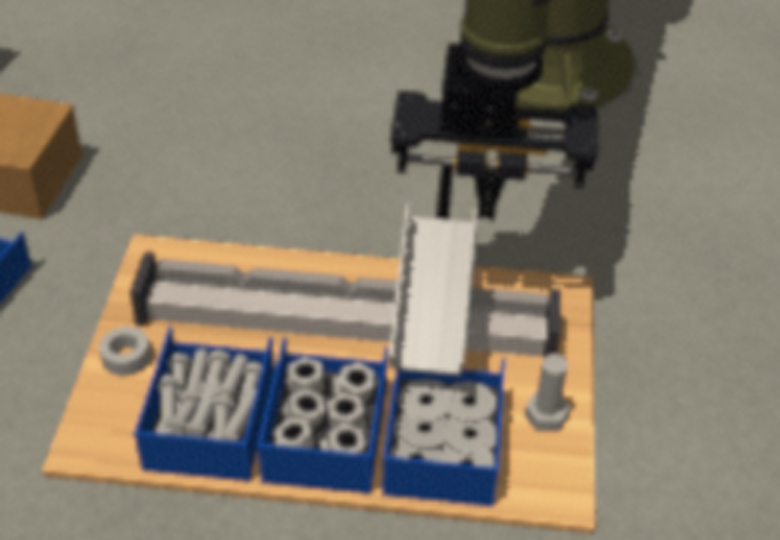

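The fingertips (490,200) are just right of the plate (443,190). I'll approach slowly.

```bash
for i in 1; do python3 -m creep '[{"x":0,"y":0,"z":-0.005,"rx":0,"ry":0,"rz":0,"grip":1},{"x":0,"y":0,"z":-0.01,"rx":0,"ry":0,"rz":0,"grip":1},{"x":0,"y":0,"z":-0.015,"rx":0,"ry":0,"rz":0,"grip":1}]' >/dev/null; python3 s.py | head -1
python3 -m creep '[{"x":0,"y":0,"z":-0.004,"rx":0,"ry":0,"rz":0,"grip":1},{"x":0,"y":0,"z":-0.008,"rx":0,"ry":0,"rz":0,"grip":1}]' >/dev/null; python3 s.py | head -1
python3 -m creep '[{"x":0,"y":0,"z":-0.004,"rx":0,"ry":0,"rz":0,"grip":1},{"x":0,"y":0,"z":-0.008,"rx":0,"ry":0,"rz":0,"grip":1}]' >/dev/null; python3 s.py | head -1
done
```

```text
t 2.85 pos [0.4479 0.0318 0.1156] fix [-0.1478  0.1128  0.1156] Ffix [ 0.5 -0.1 -0.1] gap 1.1612093841091944e-05
t 3.1 pos [0.4499 0.0236 0.1155] fix [-0.148   0.1044  0.1155] Ffix [-0.2  0.8 -0.6] gap 0.00039550339503306085
t 3.35 pos [0.4517 0.017  0.1155] fix [-0.1479  0.0975  0.1155] Ffix [-0.2  4.1  1.6] gap 0.0003629976924638187
```

There is 4 N of contact at fixture y ≈ 0.098. I'll push on about 50 mm, then re-measure.

```bash
python3 -m creep '[{"x":0,"y":0,"z":-0.005,"rx":0,"ry":0,"rz":0,"grip":1},{"x":0,"y":0,"z":-0.01,"rx":0,"ry":0,"rz":0,"grip":1},{"x":0,"y":0,"z":-0.015,"rx":0,"ry":0,"rz":0,"grip":1},{"x":0,"y":0,"z":-0.02,"rx":0,"ry":0,"rz":0,"grip":1},{"x":0,"y":0,"z":-0.025,"rx":0,"ry":0,"rz":0,"grip":1}]' >/dev/null; python3 s.py | head -1
python3 -m creep '[{"x":0,"y":0,"z":-0.005,"rx":0,"ry":0,"rz":0,"grip":1},{"x":0,"y":0,"z":-0.01,"rx":0,"ry":0,"rz":0,"grip":1},{"x":0,"y":0,"z":-0.015,"rx":0,"ry":0,"rz":0,"grip":1},{"x":0,"y":0,"z":-0.02,"rx":0,"ry":0,"rz":0,"grip":1},{"x":0,"y":0,"z":-0.025,"rx":0,"ry":0,"rz":0,"grip":1}]' >/dev/null; python3 s.py | head -1
python3 - <<'E'
from bench import imaging
import cv2,pickle
d={}
for n in ("scene","side"):
    im=imaging.get_image(n); d[n]=im; cv2.imwrite(f"pics/{n}3.png",cv2.resize(im["pixels"][120:260,200:400,::-1],(800,560),interpolation=cv2.INTER_CUBIC))
pickle.dump(d,open("d3.pkl","wb"))
E
```

```text
t 3.975 pos [ 0.4582 -0.0085  0.1155] fix [-0.148   0.0713  0.1155] Ffix [-0.5  4.9  0.9] gap 0.0002450358400651897
t 4.6 pos [ 0.4643 -0.0327  0.1155] fix [-0.1481  0.0463  0.1155] Ffix [-1.5  3.6  0.4] gap 0.0005168160302219655
```

View pics/scene3.png

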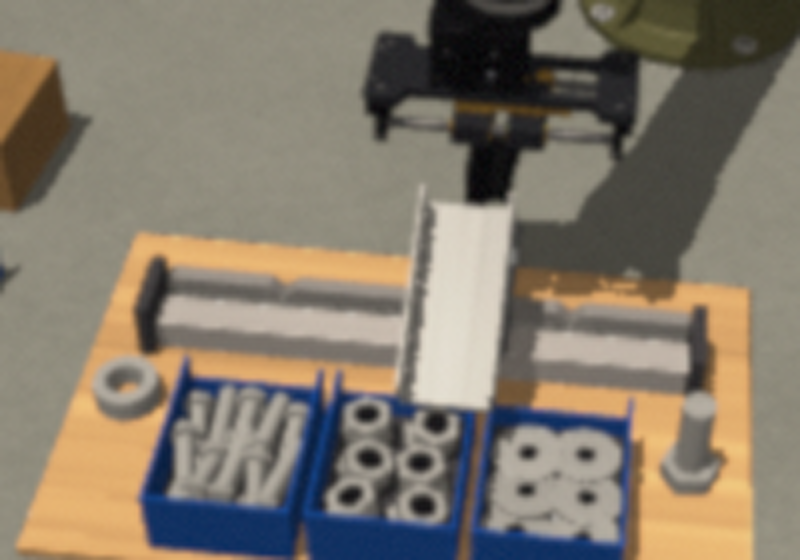

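View pics/side3.png

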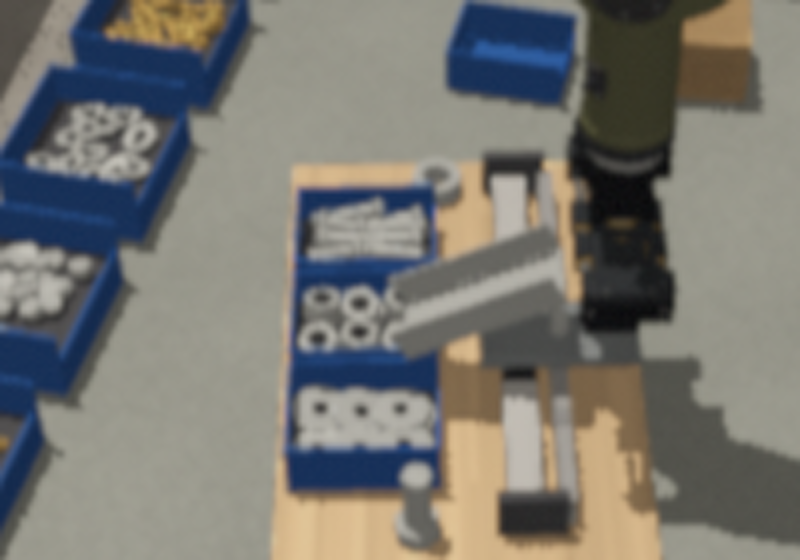

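Carriage is moving; spout's lower end in the scene crop runs from (400,402) to (493,408). I'll estimate its position from that.

Run:
```python
from h import *
v=np.load("v.npy");d=pickle.load(open("d3.pkl","rb"));d0=pickle.load(open("d0.pkl","rb"))
def q(im,px):
    return least_squares(lambda a:(proj(im,W(v,[(a[0],a[1],.072)]))[0]-px),[.028,0]).x
def sc(p,s,o): return np.array(p)/s+o
print("now", q(d["scene"],sc((446.5,405),4,[200,120])), "start",q(d0["scene"],sc((540,304),3.902,[195,145])))
print("side now L/R", q(d["side"],sc((406,353),4,[200,120])), q(d["side"],sc((395,285),4,[200,120])))
```

```text
now [0.02758045 0.02926034] start [0.02623829 0.08958216]
side now L/R [0.02829251 0.06104941] [ 0.03750558 -0.02029696]
```

Carriage middle is about 25–29 mm from the notch, so the click should come with the TCP at y ≈ 0.017–0.025. I'll take small steps and watch the force.

```bash
python3 -m creep '[{"x":0,"y":0,"z":-0.005,"rx":0,"ry":0,"rz":0,"grip":1},{"x":0,"y":0,"z":-0.01,"rx":0,"ry":0,"rz":0,"grip":1},{"x":0,"y":0,"z":-0.014,"rx":0,"ry":0,"rz":0,"grip":1},{"x":0,"y":0,"z":-0.017,"rx":0,"ry":0,"rz":0,"grip":1}]' >/dev/null; python3 s.py | head -1
python3 -m creep '[{"x":0,"y":0,"z":-0.001,"rx":0,"ry":0,"rz":0,"grip":1},{"x":0,"y":0,"z":-0.002,"rx":0,"ry":0,"rz":0,"grip":1}]' >/dev/null; python3 s.py | head -1
```

```text
t 5.2 pos [ 0.4688 -0.049   0.1156] fix [-0.1479  0.0294  0.1156] Ffix [-1.   4.1  1.6] gap 0.0003611231313575815
t 5.45 pos [ 0.4692 -0.0507  0.1156] fix [-0.1479  0.0277  0.1156] Ffix [-0.5  3.7  1.9] gap 0.0007924640707690743
```

```bash
python3 -m creep '[{"x":0,"y":0,"z":-0.0007,"rx":0,"ry":0,"rz":0,"grip":1},{"x":0,"y":0,"z":-0.0015,"rx":0,"ry":0,"rz":0,"grip":1}]' >/dev/null; python3 s.py | head -1
```

```text
t 5.7 pos [ 0.4696 -0.0522  0.1156] fix [-0.1479  0.0261  0.1156] Ffix [-1.   2.6  1.8] gap 0.00015726046809141003
```

```bash
python3 -m creep '[{"x":0,"y":0,"z":-0.0007,"rx":0,"ry":0,"rz":0,"grip":1},{"x":0,"y":0,"z":-0.0015,"rx":0,"ry":0,"rz":0,"grip":1}]' >/dev/null; python3 s.py | head -1
```

```text
t 5.95 pos [ 0.4701 -0.0539  0.1156] fix [-0.1479  0.0243  0.1156] Ffix [-0.8  2.2  1.4] gap 0.0006282359337776779
```

```bash
python3 -m creep '[{"x":0,"y":0,"z":-0.0007,"rx":0,"ry":0,"rz":0,"grip":1},{"x":0,"y":0,"z":-0.0015,"rx":0,"ry":0,"rz":0,"grip":1}]' >/dev/null; python3 s.py | head -1
```

```text
t 6.2 pos [ 0.4705 -0.0556  0.1156] fix [-0.1479  0.0226  0.1156] Ffix [-2.   0.3  1. ] gap 0.0004890803627162022
```

The force has dropped to about 0, which could be the click. I'll look.

```bash
python3 -m creep '[{"x":0,"y":0,"z":0,"rx":0,"ry":0,"rz":0,"grip":1},{"x":0,"y":0,"z":0,"rx":0,"ry":0,"rz":0,"grip":1}]' >/dev/null; python3 s.py | head -1
python3 - <<'E'
from bench import imaging
import cv2,pickle
d={}
for n in ("scene","side"):
    im=imaging.get_image(n); d[n]=im; cv2.imwrite(f"pics/{n}4.png",cv2.resize(im["pixels"][120:260,200:400,::-1],(800,560),interpolation=cv2.INTER_CUBIC))
pickle.dump(d,open("d4.pkl","wb"))
E
python3 s.py | head -1
```

```text
t 6.45 pos [ 0.4704 -0.0556  0.1155] fix [-0.148   0.0226  0.1155] Ffix [ 0.6 -0.7 -0.8] gap 0.0008912972562621581
t 6.55 pos [ 0.4703 -0.0554  0.1155] fix [-0.148   0.0228  0.1155] Ffix [ 0.1  0.3 -0.5] gap 0.0006544843369393993
```

View pics/scene4.png

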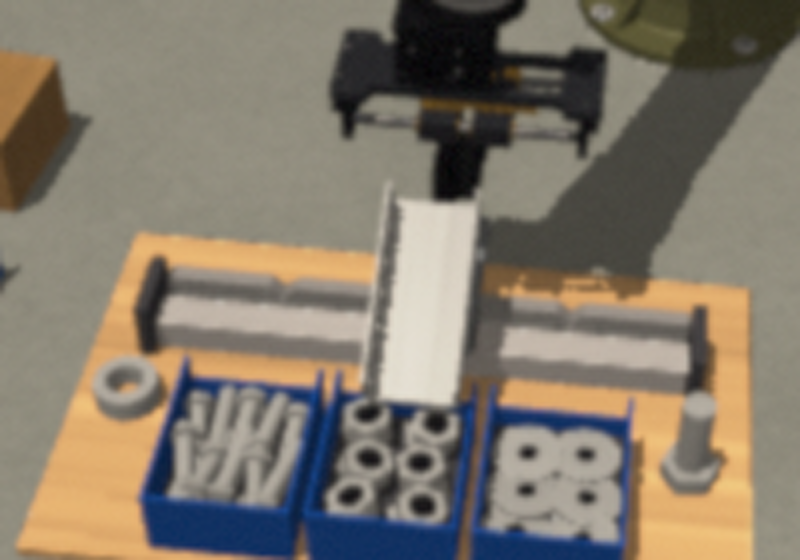

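```bash
python3 - <<'E'
from h import *
v=np.load("v.npy");d=pickle.load(open("d4.pkl","rb"))
px=np.array((412.5,402))/4+[200,120]
print(least_squares(lambda a:(proj(d["scene"],W(v,[(a[0],a[1],.072)]))[0]-px),[.028,0]).x)
E
python3 -m creep '[{"x":0,"y":0,"z":-0.0007,"rx":0,"ry":0,"rz":0,"grip":1},{"x":0,"y":0,"z":-0.0015,"rx":0,"ry":0,"rz":0,"grip":1}]' >/dev/null; python3 s.py | head -1
```

```text
[0.02773193 0.00556958]
t 6.8 pos [ 0.4706 -0.0563  0.1155] fix [-0.148   0.0218  0.1155] Ffix [0.2 1.5 0.2] gap 0.0003455284287636589
```

```bash
python3 -m creep '[{"x":0,"y":0,"z":-0.0005,"rx":0,"ry":0,"rz":0,"grip":1},{"x":0,"y":0,"z":-0.001,"rx":0,"ry":0,"rz":0,"grip":1}]' >/dev/null; python3 s.py | head -1
```

```text
t 7.05 pos [ 0.471  -0.0577  0.1156] fix [-0.1479  0.0204  0.1156] Ffix [ 0.2 -0.7  0.3] gap 0.0006155174816243708
```

```bash
python3 -m creep '[{"x":0,"y":0,"z":-0.0005,"rx":0,"ry":0,"rz":0,"grip":1},{"x":0,"y":0,"z":-0.001,"rx":0,"ry":0,"rz":0,"grip":1}]' >/dev/null; python3 s.py | head -1
```

```text
t 7.3 pos [ 0.4713 -0.0586  0.1156] fix [-0.1479  0.0195  0.1156] Ffix [0.5 0.4 0.3] gap 0.00027887892572560905
```

```bash
python3 -m creep '[{"x":0,"y":0,"z":-0.0005,"rx":0,"ry":0,"rz":0,"grip":1},{"x":0,"y":0,"z":-0.001,"rx":0,"ry":0,"rz":0,"grip":1}]' >/dev/null; python3 s.py | head -1
```

```text
t 7.55 pos [ 0.4714 -0.0595  0.1155] fix [-0.148   0.0186  0.1155] Ffix [-1.  -0.2  0.5] gap 0.0008993770096090185
```

Run:
```python
from bench import imaging
import cv2,pickle,numpy as np
d={}
for n in ("scene","side"):
    im=imaging.get_image(n); d[n]=im; cv2.imwrite(f"pics/{n}5.png",cv2.resize(im["pixels"][120:260,200:400,::-1],(800,560),interpolation=cv2.INTER_CUBIC))
pickle.dump(d,open("d5.pkl","wb"))
# trough shift between frames by template matching
for a in ("d3","d4","d0"):
    o=pickle.load(open(a+".pkl","rb"))["scene"]["pixels"]
    if a=="d0": continue
    T=d["scene"]["pixels"][168:222,288:324]
    r=cv2.matchTemplate(o[150:240,260:360],T,cv2.TM_CCOEFF_NORMED)
    _,m,_,l=cv2.minMaxLoc(r);y,x=l[1],l[0]
    sub=x+0.5*(r[y,x-1]-r[y,x+1])/(r[y,x-1]-2*r[y,x]+r[y,x+1])
    print(a,m,sub+260-288,l[1]+150-168)
```

```text
d3 0.9846013188362122 10.991058 1
d4 0.9794265627861023 2.353363 0
```

View pics/scene5.png

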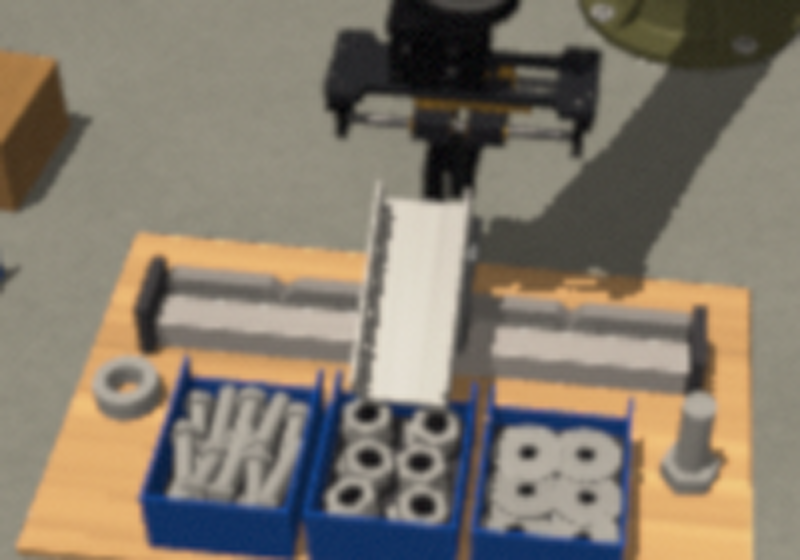

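View pics/side5.png

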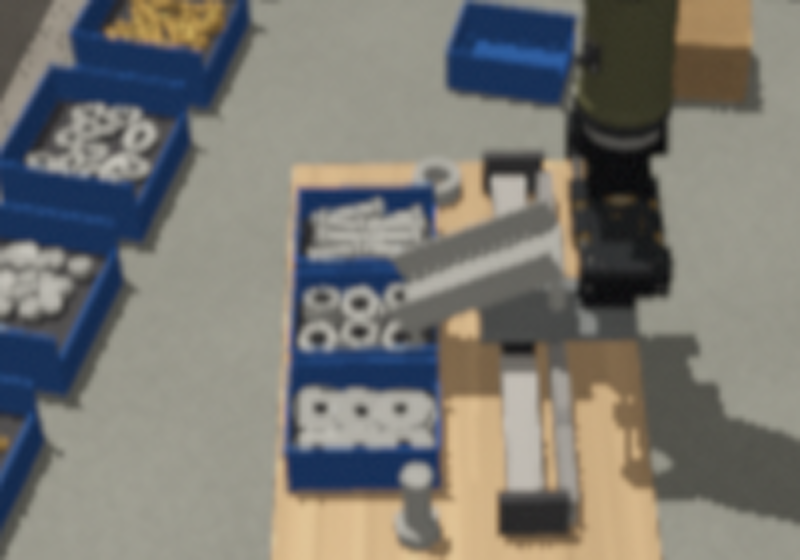

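The trough moved about 6.4 mm between frames while the TCP moved only 4 mm, so it jumped ahead of the fingers by about 2.4 mm. That fits the catch pulling it in. I'll confirm by gently closing the gap and checking that the resistance rises above the 2–4 N of sliding.

```bash
python3 -m creep '[{"x":0,"y":0,"z":-0.0005,"rx":0,"ry":0,"rz":0,"grip":1},{"x":0,"y":0,"z":-0.001,"rx":0,"ry":0,"rz":0,"grip":1},{"x":0,"y":0,"z":-0.001,"rx":0,"ry":0,"rz":0,"grip":1}]' >/dev/null; python3 s.py | head -1
```

```text
t 8.025 pos [ 0.4717 -0.0604  0.1156] fix [-0.148   0.0176  0.1156] Ffix [-0.1 -0.3  0.1] gap 0.0007709431625345683
```

```bash
python3 -m creep '[{"x":0,"y":0,"z":-0.0005,"rx":0,"ry":0,"rz":0,"grip":1},{"x":0,"y":0,"z":-0.001,"rx":0,"ry":0,"rz":0,"grip":1},{"x":0,"y":0,"z":-0.001,"rx":0,"ry":0,"rz":0,"grip":1}]' >/dev/null; python3 s.py | head -1
```

```text
t 8.4 pos [ 0.472  -0.0614  0.1156] fix [-0.148   0.0166  0.1156] Ffix [ 0.3  0.6 -0.1] gap 0.0005042445972226
```

```bash
python3 -m creep '[{"x":0,"y":0,"z":-0.0005,"rx":0,"ry":0,"rz":0,"grip":1},{"x":0,"y":0,"z":-0.001,"rx":0,"ry":0,"rz":0,"grip":1},{"x":0,"y":0,"z":-0.001,"rx":0,"ry":0,"rz":0,"grip":1}]' >/dev/null; python3 s.py | head -1
```

```text
t 8.775 pos [ 0.4722 -0.0623  0.1156] fix [-0.1479  0.0156  0.1156] Ffix [ 0.7  0.3 -0.1] gap 0.000967325892588033
```

```bash
python3 -m creep '[{"x":0,"y":0,"z":-0.0005,"rx":0,"ry":0,"rz":0,"grip":1},{"x":0,"y":0,"z":-0.001,"rx":0,"ry":0,"rz":0,"grip":1},{"x":0,"y":0,"z":-0.001,"rx":0,"ry":0,"rz":0,"grip":1}]' >/dev/null; python3 s.py | head -1
cat > m.py <<'E'
from bench import imaging
import cv2,pickle,numpy as np
T=pickle.load(open("d5.pkl","rb"))["scene"]["pixels"][168:222,288:324]
o=imaging.get_image("scene")["pixels"]
r=cv2.matchTemplate(o[150:240,260:360],T,cv2.TM_CCOEFF_NORMED)
_,m,_,l=cv2.minMaxLoc(r);y,x=l[1],l[0]
print(m,x+0.5*(r[y,x-1]-r[y,x+1])/(r[y,x-1]-2*r[y,x]+r[y,x+1])+260-288,"px vs d5")
E
python3 m.py
```

```text
t 9.15 pos [ 0.4722 -0.0625  0.1155] fix [-0.148   0.0154  0.1155] Ffix [-0.3  3.5  2.4] gap 0.0005109021363143815
0.9981740117073059 -0.022857666 px vs d5
```

Contact regained: 1 mm was commanded but the fingers stopped after 0.2 mm at 3.5 N, and the trough hasn't moved. One more small press will separate notch from friction.

```bash
python3 -m creep '[{"x":0,"y":0,"z":-0.0007,"rx":0,"ry":0,"rz":0,"grip":1},{"x":0,"y":0,"z":-0.0007,"rx":0,"ry":0,"rz":0,"grip":1}]' >/dev/null; python3 s.py | head -1; python3 m.py
```

```text
t 9.45 pos [ 0.4723 -0.0626  0.1155] fix [-0.148   0.0153  0.1155] Ffix [-1.3  5.8  1.9] gap 0.000271127449236011
0.9974198341369629 -0.04498291 px vs d5
```

It holds at 5.8 N without moving, well above sliding friction, so it is latched. I'll back off and lift clear.

```bash
python3 -m creep '[{"x":0,"y":0,"z":0.02,"rx":0,"ry":0,"rz":0,"grip":1},{"x":0,"y":0,"z":0.05,"rx":0,"ry":0,"rz":0,"grip":1},{"x":-0.05,"y":0,"z":0.06,"rx":0,"ry":0,"rz":0,"grip":1},{"x":-0.1,"y":0,"z":0.09,"rx":0,"ry":0,"rz":0,"grip":1},{"x":-0.12,"y":0,"z":0.14,"rx":0,"ry":0,"rz":0,"grip":1}]'
python3 -m creep '[{"x":0,"y":0,"z":0.05,"rx":0,"ry":0,"rz":0,"grip":1},{"x":0,"y":0,"z":0.1,"rx":0,"ry":0,"rz":0,"grip":1},{"x":0,"y":0,"z":0.1,"rx":0,"ry":0,"rz":0,"grip":1},{"x":0,"y":0,"z":0.1,"rx":0,"ry":0,"rz":0,"grip":1}]' >/dev/null
python3 s.py|head -1; python3 m.py
python3 - <<'E'
from bench import imaging
import cv2,pickle
d={}
for n in ("scene","side"):
    im=imaging.get_image(n); d[n]=im; cv2.imwrite(f"pics/{n}6.png",cv2.resize(im["pixels"][120:260,200:400,::-1],(800,560),interpolation=cv2.INTER_CUBIC))
    cv2.imwrite(f"pics/{n}6f.png",im["pixels"][:,:,::-1])
pickle.dump(d,open("d6.pkl","wb"))
E
```

```text
t: 10.12
tool_pos: [0.4398, 0.0705, 0.239]
tcp_rot: [[0.007, -0.969, -0.246], [0.001, -0.246, 0.969], [-1.0, -0.007, -0.001]]
wrist_force: [1.3, 0.4, -1.1]
finger_gap: 0.0007
t 10.625 pos [0.4132 0.1671 0.2355] fix [-0.1475  0.2525  0.2355] Ffix [ 1.  -0.4 -0.4] gap 0.000873367052934636
0.9856628775596619 -0.03765869 px vs d5
```

View pics/scene6f.png

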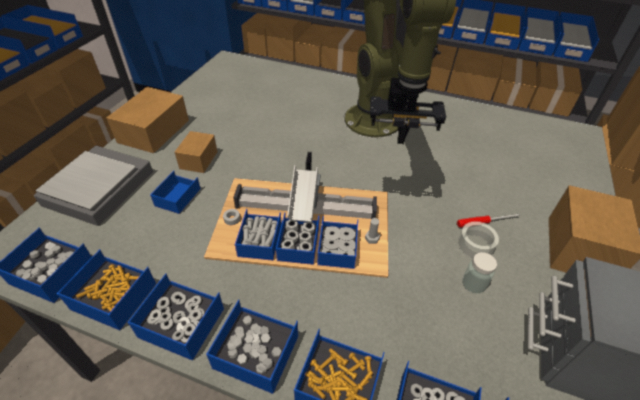

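View pics/side6.png

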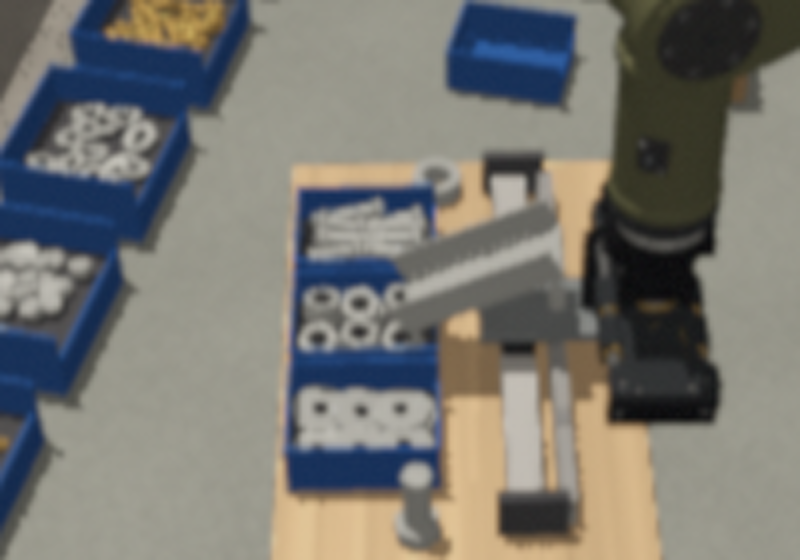

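The carriage is unmoved after the retreat, and the arm is clear with about 0 N on the wrist. The spout works out at y ≈ −0.001 (5.6 mm minus the 6.4 mm shift). The bystanders look unmoved: collar (231,216), bolt (374,230), tape (480,237), jar (484,265).

```bash
python3 -c "
from bench import workorder; print(workorder.hand_in())"
```

```text
the job is handed in; nothing more can be done
None
```

The chute carriage is resting in the notch in front of the hex-nut bin (the middle one), and I handed the job in after about 11 s of robot time. I pushed it about 86 mm toward fixture −y, with the shut fingers on the left face of the push plate only, then backed off and lifted clear.

**Click:** The push force dropped to about 0 and the carriage jumped roughly 2.4 mm ahead of the fingers. When I pressed again, it held at 5.8 N without moving; sliding had taken 2–5 N. I couldn't read the catch depth directly, so the click is inferred from these signs.

**Position:** The images put the spout at about −1 mm from the bin's middle, good to a few mm. The individual image estimates disagreed by up to 4 mm. The carriage did not shift when I retreated (under 0.05 px).

**Surroundings:** In the last pictures no bystander looked displaced, and the gripper was clear with about 0 N on the wrist.

One move was refused at the start because each row needs all seven values; nothing moved.

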